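# Close the brazing jig on a cut tube and hold it shut

## Robot

A 6-joint arm with a two-finger parallel gripper is mounted at the origin on the work surface. World frame = base frame: x ahead of the robot, y to its left, z up, the work surface at z = 0. Lengths are in m, angles in rad, forces in N, time in s.
With the tool pointing down it reaches from about 0.325 to 1 m from the base axis. Payload 5.1 kg.
Tool frame: the origin (TCP) lies at the very end of the fingers, on their centre line; the grasp point (between the pads) lies 19 mm behind it; z points along the fingers, y is the direction in which the jaws open and shut (so a half turn about z gives the same grasp; the last joint's range is limited). The gripper opens to 85 mm and grips with 20 to 120 N. Pads are 22 mm wide; open, the fingers measure 114 mm over their backs; the gripper's body (76 mm by 85 mm) begins 54 mm behind the grasp point. The pads swing forward as they close: fully open they stand 13 mm farther back than shut.
Start: joints at [-1.334, 0.124, 1.65, -0, 1.367, -0.083], TCP at [0.204, -0.617, 0.231] pointing down, gripper open.
Joint ranges: [-2.61, 2.61], [-1.02, 2.33], [0.03, 2.71], [-1.35, 4.49], [0.32, 2.68], [-2.91, 2.91]. Speed limits (rad/s): [2.57, 2.57, 3.14, 3.14, 3.14, 3.14].

## Interface

Orientations are given as a rotation vector (axis times angle).
In Python, from rig import * gives the robot as it stands.
- The arm moves only by the tool send_rows, never from a script. Its argument "targets" is a list of rows, each a list of 7 numbers: the shift along the tool's x, y, z in mm, then the turn, a rotation vector about the tool's x, y, z in degrees, then the closure, from -1 (fully open) to 1 (shut). A call has exactly 5 rows; each row shifts and turns the commanded pose from where the row before left it, along the tool's axes as they then stand; what a row does not reach is not made up. A row lasts 1/12 s, in which the tool goes at most 41.7 mm and 7.16 degrees, less where a joint would pass 70% of its speed; a pose out of reach is approached as far as the arm can. A call is refused whole if a number of a shift passes 41.7 or a number of a turn 7.16, either way. A call with a gripper value outside its range is refused whole. The fingers move at their own pace and stop on an object; "newtons" is the grip in N (left out, the last holds). Time passes only in rows, so rows that do not move let the fingers close, or fill a call up. It gives the time, the measured TCP pose, the force and the opening at its end, in the units of the state.
- state(): the state, without advancing time (a new reading comes with each control period).
- camera(name): name is "scene" or "top" or "wrist"; returns a dict with "color" (384x512x3 uint8, blue, green, red), "z_map" (384x512 float32, m along the optical axis (not along the pixel's ray), 0 where there is no reading), "mtx" (3x3 intrinsics, pixels), "dist" ([k1, k2, p1, p2, k3] as OpenCV has them; the pictures are not rectified), "eye" and "orientation" of the camera in the world; the wrist camera has in their place "T_tool_cam" (4x4, takes a point from camera to tool coordinates, whose origin is the TCP and whose axes are the flange's). Camera axes: x right, y up, looking along -z (the intrinsics and any distortion apply to the point x, -y, -z); pixel columns grow to the right and rows downward; lengths in m; the calibration is good to about 2 mm. A picture is of the moment at which its call begins: read the wrist's pose just before it.
- job_done(): hands the job in, once; it reports no verdict.
The state is a dict: "clock": time; "joints": joint angles; "dq": joint speeds; "joint_torque": joint torques, N m; "ee_pos": TCP position; "tcp_rot": TCP orientation; "ft_force": force on the tool from outside, world axes, zero at the start; "moment": the same for the moment, N m; "width": opening from 0.0 (shut) to 1.0 (fully open).
Only numpy, scipy, OpenCV 4.12 (cv2) and the standard library are available. Lean on these libraries where they do the work, as an engineer would, in place of code of your own. Each camera call takes 0.05 s, during which the arm holds its last target. There are 200 camera calls.

## Task

Take the long cut tube out of the saw's catch tray, lay it down in the two V saddles of the brazing jig with about the same length sticking out at both ends, and let go of it. Then fit the jig's loose top half over the tube and onto the two dowels until it is fully home on all its feet, and finish while still holding it there, pressing it firmly down (with about 15 to 20 newtons). Leave the short offcut, the tin and the brush where they are.

Things in the scene. Friction and masses are not known exactly. Their poses are not given: they have to be found in the camera images.
- tube_center (a point): The tube to use: the LONG one of the two plain steel tubes in the catch tray, outer diameter 30 mm, 160 mm long, closed ends, about 0.12 kg. The point is its centre (on its axis, half-way along); its x axis runs along the tube. It starts lying level in one of the tray's two lanes, its axis 19 mm above the bench.
- offcut_center (a point): The short offcut, a steel tube of 30 mm outer diameter, only 60 mm long, in the tray's other lane; stays there. The point is its centre, x along its axis.
- tray: Grey sheet-metal catch tray fixed on the bench, 200 x 228 x 22 mm high outside, walls and floor 4 mm. Origin: centre of its underside. Two lanes run along its x axis, centred at y = +50 and -50 mm; in each, two rubber ribs (4 mm wide, 3 mm high, 11.5 mm either side of the lane's middle) keep a tube from rolling.
- jig_mid (a point): Middle of the fixed lower jig half, 50 mm above the bench in the parting plane: the tube's centre belongs here. x along the tube, y across, z up. Two steel V saddles, 22 mm (x) by 106 mm (y), at x = -39 and +39 mm, flat tops in the parting plane; 45 degree grooves along x, 42 mm wide at the top. The tube lies in them with its axis in the parting plane.
- jig: The fixed lower jig half; origin under its centre, on the bench. Grey base plate 150 (x) x 120 (y) x 12 mm. Between the two saddles a 56 mm gap, open down to this plate, lets fingers lower the tube. Two dowels at (x, y) = (39, 36) and (-39, -36) mm, 10 mm diameter, stand 20 mm above the saddles' tops; their last 8 mm taper to 3 mm. Same after half a turn.
- cap_handle (a point): Centre of the black grip bar (70 mm along x, 22 mm wide in y, 35 mm high) on the loose top half of the jig, which starts with its feet flat on the bench, z up, about 0.4 kg. The point is 17.5 mm above the bridge's top, 46.5 mm above the undersides of its feet, so 46.5 mm above jig_mid when fully home with x axes parallel (either way round).
- cap_under (a point): Middle of the loose top half at the level of its feet's undersides; same axes as cap_handle. Aluminium bridge 100 (x) x 106 (y) x 29 mm high, four feet 22 x 34 mm at the corners, a 38 mm wide, 17 mm high tunnel along x clears the tube. Dowel holes, 11.5 mm, right through with 2.5 mm chamfers below, in two opposite feet at (x, y) = (39, 36) and (-39, -36) mm.
- tin: Small round tin, 68 mm diameter, 65 mm high, beyond the jig; leave alone. Origin: centre of its underside.
- brush: Hand brush lying on the bench beyond the jig; leave alone. Origin: underside of its middle.
Things that resemble listed ones, but are neither listed nor needed, are in the scene too. What is meant by the part that bears tube_center is not purple or yellow, and is the larger of those in its own colour.

How it is judged:
By the outcome, as a careful person would: the job done as asked, in the order asked, and still so for the second after the job is handed in, while the arm keeps its last pose, push and grip.
It also fails if it takes over 67 s, if anything falls off the work surface, if the arm or the gripper's body presses on something with over 40 N, if the wrist force passes 120 N, or if a joint passes its speed limit or range.

## Working session

There is one attempt and no reset: what is moved stays moved. The work goes in short steps, Python scripts to look and compute and a tool call to move; the robot and the scene stay as the last step left them, time stands still between calls to the robot, and variables do not carry over. Pictures are saved under pics/ and viewed, about 8 in all and at most 12, crops included, and the job is handed in when it is done.

Besides the shell and the picture viewer there is one more tool, called after "Call:" as name([rows], argument=value, ...), one row to a line, values as JSON. send_rows: Moves the arm, as the interface text tells. Its arguments: {"type":"object","properties":{"targets":{"type":"array","items":{"type":"array","items":{"type":"number"}}},"newtons":{"type":"number"}},"required":["targets"]}

```bash
ls; mkdir -p pics
cat > h.py <<'E'
from rig import *
import numpy as np, cv2
from scipy.spatial.transform import Rotation as R
def grab(n):
    s=state(); c=camera(n)
    if n=="wrist":
        T=np.eye(4);T[:3,:3]=R.from_rotvec(s["tcp_rot"]).as_matrix();T[:3,3]=s["ee_pos"];T=T@np.array(c["T_tool_cam"])
    else:
        o=np.array(c["orientation"]);T=np.eye(4);T[:3,3]=c["eye"]
        T[:3,:3]=o if o.shape==(3,3) else R.from_rotvec(o).as_matrix()
    c["T"]=T; return c
def rays(c,px):
    u=cv2.undistortPoints(np.array(px,float).reshape(-1,1,2),np.array(c["mtx"]),np.array(c["dist"])).reshape(-1,2)
    return np.c_[u[:,0],-u[:,1],-np.ones(len(u))]@c["T"][:3,:3].T
def onplane(c,px,z):
    d=rays(c,px);e=c["T"][:3,3];return e+d*((z-e[2])/d[:,2])[:,None]
def cloud(c):
    h,w=c["z_map"].shape;v,u=np.mgrid[:h,:w]
    d=rays(c,np.c_[u.ravel(),v.ravel()])
    P=c["T"][:3,3]+d*c["z_map"].reshape(-1,1)
    P=P.reshape(h,w,3);P[c["z_map"]==0]=np.nan;return P
E
python3 - <<'E'
from h import *
import pickle
print({k:np.round(v,3) for k,v in state().items()})
for n in("scene","top","wrist"):
    c=grab(n);print(n,c["T"].round(3).tolist(),np.array(c["mtx"]).tolist(),c["dist"],(c["z_map"]>0).mean())
    pickle.dump(c,open(n+"0.pkl","wb"))
    cv2.imwrite(f"pics/{n}0.png",cv2.resize(c["color"],(800,600)))
E
```

```text
pics
{'clock': np.float64(0.0), 'joints': array([-1.334,  0.125,  1.652, -0.   ,  1.368, -0.083]), 'dq': array([ 0.001,  0.001,  0.   , -0.   , -0.001,  0.002]), 'joint_torque': array([-2.0000e-03, -4.2361e+01, -3.6545e+01, -0.0000e+00,  7.0000e-03,
        0.0000e+00]), 'ee_pos': array([ 0.204, -0.616,  0.23 ]), 'tcp_rot': array([-3.099, -0.5  ,  0.   ]), 'ft_force': array([ 0.521, -0.581,  0.481]), 'moment': array([ 0.043, -0.   , -0.028]), 'width': np.float64(1.001)}
scene [[-0.821, -0.489, 0.294, 0.912], [0.571, -0.712, 0.409, 0.457], [0.01, 0.504, 0.864, 1.159], [0.0, 0.0, 0.0, 1.0]] [[403.31327121048656, 0.0, 255.74773198959232], [0.0, 403.31327121048656, 197.02321623395395], [0.0, 0.0, 1.0]] [-0.04564211  0.          0.          0.          0.        ] 0.9964192708333334
top [[0.007, 0.993, -0.119, 0.403], [-1.0, 0.007, 0.0, -0.077], [0.001, 0.119, 0.993, 1.289], [0.0, 0.0, 0.0, 1.0]] [[484.94069766412275, 0.0, 255.92069830511286], [0.0, 484.94069766412275, 199.6445614173008], [0.0, 0.0, 1.0]] [-0.03219586  0.          0.          0.          0.        ] 0.9955596923828125
wrist [[0.314, 0.906, 0.283, 0.277], [-0.949, 0.3, 0.092, -0.592], [-0.002, -0.298, 0.955, 0.372], [0.0, 0.0, 0.0, 1.0]] [[288.9681500608453, 0.0, 257.2731107956184], [0.0, 288.9681500608453, 190.48158255168613], [0.0, 0.0, 1.0]] [-0.06910301  0.          0.          0.          0.        ] 0.9961039225260416
```

View pics/top0.png

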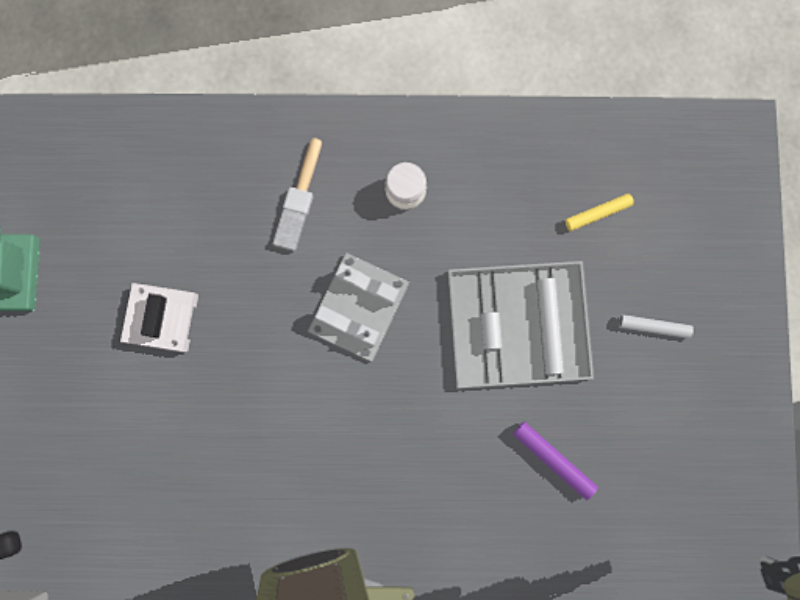

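View pics/scene0.png

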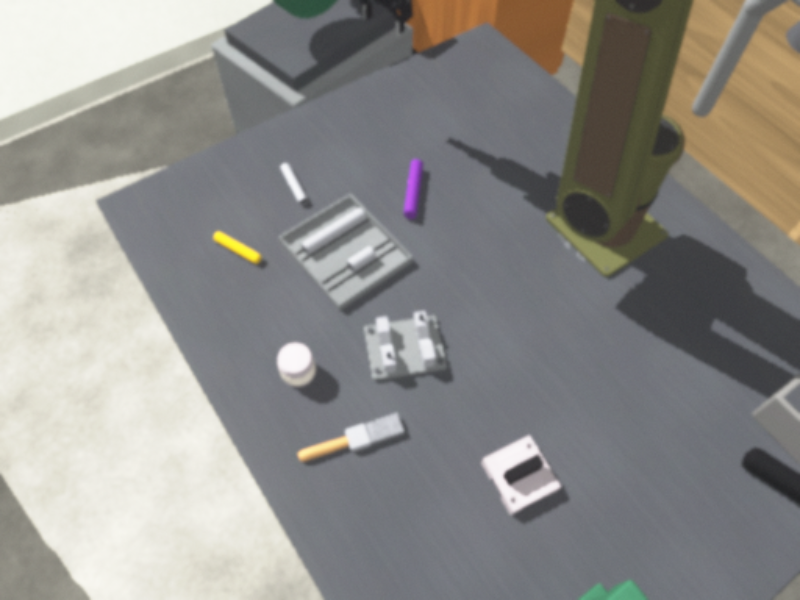

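Top view (800x600 px): candidates for the tube are the long one in the tray lane (551,327), the offcut in the tray (491,330), a thin loose steel tube outside the tray (656,327), a yellow tube (600,213) and a purple tube (557,460). By the description I choose (551,327). The jig is at (360,307), the cap at (157,318), the tin at (405,187) and the brush at (298,200). The scene view agrees, with the tube at (333,229), jig at (405,347) and cap at (521,474).

Run:
```python
from h import *
import pickle
c=pickle.load(open("top0.pkl","rb"));s=pickle.load(open("scene0.pkl","rb"))
P=cloud(c);Q=cloud(s)
print("bench z",np.nanmedian(P[260:300,150:180,2]),np.nanmedian(Q[250:300,150:180,2]))
def rect(c,P,box,lo,hi):
    u0,v0,u1,v1=box;m=np.zeros(P.shape[:2],bool);m[v0:v1,u0:u1]=1
    m&=(P[...,2]>lo)&(P[...,2]<hi);m=cv2.morphologyEx(m.astype(np.uint8),cv2.MORPH_OPEN,np.ones((2,2)))
    n,l,st,_=cv2.connectedComponentsWithStats(m)
    out=[]
    for i in range(1,n):
        if st[i,4]<25: continue
        p=P[l==i];r=cv2.minAreaRect((p[:,:2]*1000).astype(np.float32));out.append((st[i,4],np.round(r[0],1),np.round(r[1],1),round(r[2],1),np.round(np.percentile(p[:,2],[5,50,95])*1000,1)))
    return out
bx=lambda *a:[int(x*.64) for x in a]
for nm,A,im,b in(("top",P,c,[(535,265,575,390),(475,265,505,385),(300,245,420,370),(110,270,210,365),(440,255,600,395)]),("scene",Q,s,[(295,200,370,255),(340,235,380,275),(355,305,455,385),(475,430,570,520),(275,190,415,310)])):
    for k,(bb,lo,hi) in enumerate(zip(b,(.024,.024,.042,.02,.012),(.05,.05,.056,.034,.05))):
        for o in rect(im,A,bx(*bb),lo,hi): print(nm,["tube","off","jigtop","capbridge","tray"][k],*o)
    for o in rect(im,A,bx(*b[3]),.045,.08): print(nm,"handle",*o)
    for o in rect(im,A,bx(*b[2]),.056,.08): print(nm,"dowels",*o)
g=c["color"]
a=cv2.resize(g[160:255,275:460],(800,410),interpolation=cv2.INTER_CUBIC)
b=cv2.resize(g[155:240,65:270],(800,332)[::1],interpolation=cv2.INTER_CUBIC)
cv2.imwrite("pics/crop.png",cv2.resize(np.vstack([a,b]),(640,594)))
```

```text
bench z 0.0004961736513502402 0.0005285997600239511
top tube 637 [ 527.5 -321.5] [161.2  29.6] 14.4 [nan nan nan]
top off 231 [ 522.4 -233. ] [57.4 30.6] 3.4 [ 6.  31.4 37.2]
top jigtop 117 [612.1   6.6] [38.3 21.4] 64.2 [39.8 48.6 55.7]
top jigtop 130 [586.4 -54.2] [36.6 24.9] 67.5 [14.5 48.8 53.2]
top jigtop 127 [541.2  39.8] [40.4 20. ] 66.3 [nan nan nan]
top jigtop 117 [514.2 -20.4] [36.1 21.9] 66.5 [21.3 49.5 55.2]
top capbridge 1148 [541.7 334. ] [115.7 100.4] 81.3 [nan nan nan]
top tray 58 [ 635.8 -323.3] [ 4.1 76.4] 3.2 [ 1.9 12.5 24.9]
top tray 215 [ 543.2 -386.9] [202.3  29.9] 4.8 [nan nan nan]
top tray 83 [ 628.8 -230.2] [  3.5 106.6] 3.9 [nan nan nan]
top tray 30 [ 612.2 -162.4] [10.  31.7] 69.7 [nan nan nan]
top tray 706 [ 530.7 -332.4] [160.1  33.4] 7.1 [nan nan nan]
top tray 270 [ 522.  -231.9] [60.3 31.8] 5.5 [nan nan nan]
top handle 292 [540.6 329.5] [26.2 71.2] 76.0 [nan nan nan]
scene tube 288 [ 532.2 -322.3] [159.5  18.7] 5.0 [nan nan nan]
scene off 129 [ 517.7 -225.5] [76.6 26. ] 9.1 [15.1 29.8 34.9]
scene jigtop 68 [511.  -19.4] [45.3 27.4] 63.0 [11.2 48.1 59.8]
scene jigtop 84 [578.8 -59.7] [64.4 21.9] 55.8 [11.1 48.  53.5]
scene jigtop 83 [533.2  41.2] [55.  14.7] 42.7 [nan nan nan]
scene jigtop 75 [610.3   6.3] [47.1 25. ] 60.9 [12.2 48.5 59.6]
scene capbridge 1058 [536.8 332.3] [107.7 113.4] 82.1 [nan nan nan]
scene tray 52 [ 539.9 -468.1] [38.2 25.2] 79.5 [ 4.6 19.2 25. ]
scene tray 103 [ 343.  -296.6] [68.6 21.5] 48.9 [nan nan nan]
scene tray 789 [ 536.5 -281.1] [209.5 225.8] 6.4 [nan nan nan]
scene tray 159 [ 517.8 -225.7] [76.5 26.2] 8.7 [ 3.6 28.3 34.9]
scene handle 236 [536.2 333.2] [20.9 83.5] 82.7 [28.8 63.4 67.5]
```

View pics/crop.png

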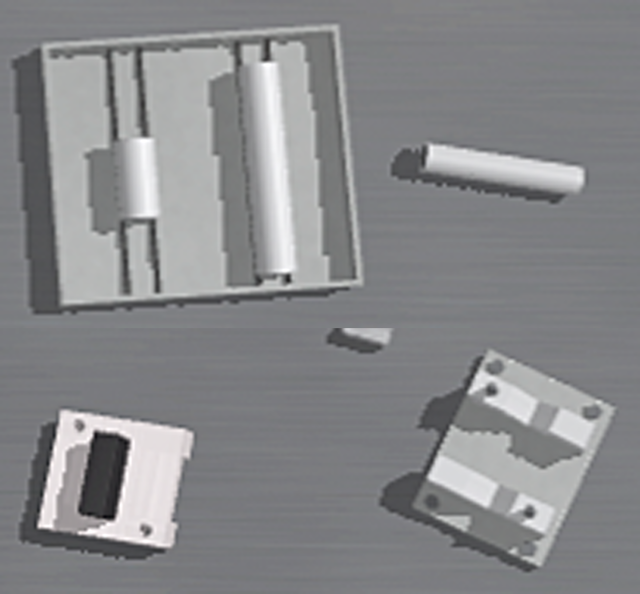

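The crop confirms the choice. The long tube is in the tray's right lane (crop ~(268,170)) and the offcut is in the left lane (137,178). The thinner loose steel tube is outside the tray at (505,168). Jig dowels are at crop (490,388) and (530,512), cap holes at (80,426) and (146,530).

```bash
cat >> h.py <<'E'
def plan(goal,yaw,n=5):
    "equal row [dx dy dz mm, 0 0 turn deg] repeated n times to goal (mm), tool-x yaw (deg), tool kept vertical"
    s=state();M=R.from_rotvec(s["tcp_rot"]).as_matrix();p=s["ee_pos"]*1000
    y0=np.degrees(np.arctan2(M[1,0],M[0,0]));a=(y0-yaw+180)%360-180
    tilt=np.degrees(np.arccos(-M[2,2]))
    D=M.T@(np.array(goal)-p)
    S=sum(R.from_euler("z",k*a/n,degrees=True).as_matrix() for k in range(n))
    print("t%.2f"%s["clock"],"now",p.round(1),"yaw %.2f tilt %.2f w %.3f"%(y0,tilt,s["width"]),"F",s["ft_force"].round(1),"| row x%d:"%n,np.linalg.solve(S,D).round(2),"turn %.2f"%(a/n))
E
python3 -c "
from h import *
plan((515,-321,190),5,15)"
```

```text
t0.15 now [ 204.2 -616.6  230.3] yaw 18.32 tilt 0.09 w 0.994 F [-0.3 -0.2 -0.5] | row x15: [ 24.45 -14.95   2.71] turn 0.89
```

Call:
send_rows([
  [24.4,-15,2.7,0,0,0.89,-0.2],
  [24.4,-15,2.7,0,0,0.89,-0.2],
  [24.4,-15,2.7,0,0,0.89,-0.2],
  [24.4,-15,2.7,0,0,0.89,-0.2],
  [24.4,-15,2.7,0,0,0.89,-0.2],
])

```text
clock: 0.57
ee_pos: [0.3004, -0.5092, 0.2172]
tcp_rot: [-3.118, -0.377, 0.0]
ft_force: [0.2, -0.6, -0.1]
width: 0.6
```

Call:
send_rows([
  [24.4,-15,2.7,0,0,0.89,-0.2],
  [24.4,-15,2.7,0,0,0.89,-0.2],
  [24.4,-15,2.7,0,0,0.89,-0.2],
  [24.4,-15,2.7,0,0,0.89,-0.2],
  [24.4,-15,2.7,0,0,0.89,-0.2],
])

```text
clock: 0.98
ee_pos: [0.4041, -0.4103, 0.2039]
tcp_rot: [-3.131, -0.257, 0.0]
ft_force: [0.6, -0.9, -0.7]
width: 0.595
```

Call:
send_rows([
  [24.4,-15,2.7,0,0,0.89,-0.2],
  [24.4,-15,2.7,0,0,0.89,-0.2],
  [24.4,-15,2.7,0,0,0.89,-0.2],
  [24.4,-15,2.7,0,0,0.89,-0.2],
  [24.4,-15,2.7,0,0,0.89,-0.2],
])

```text
clock: 1.4
ee_pos: [0.5151, -0.3198, 0.1903]
tcp_rot: [-3.138, -0.135, 0.001]
ft_force: [0.4, -0.3, 0.0]
width: 0.601
```

Run:
```python
from h import *
import pickle
plan((530,-321,190),5,5)
c=grab("wrist");pickle.dump(c,open("w1.pkl","wb"));P=cloud(c)
print(state()["clock"])
cv2.imwrite("pics/w1.png",cv2.resize(c["color"],(640,480)))
```

```text
t1.40 now [ 515.1 -319.8  190.3] yaw 4.94 tilt 0.03 w 0.601 F [ 0.4 -0.3  0. ] | row x5: [2.95 0.5  0.07] turn -0.01
1.45
```

View pics/w1.png

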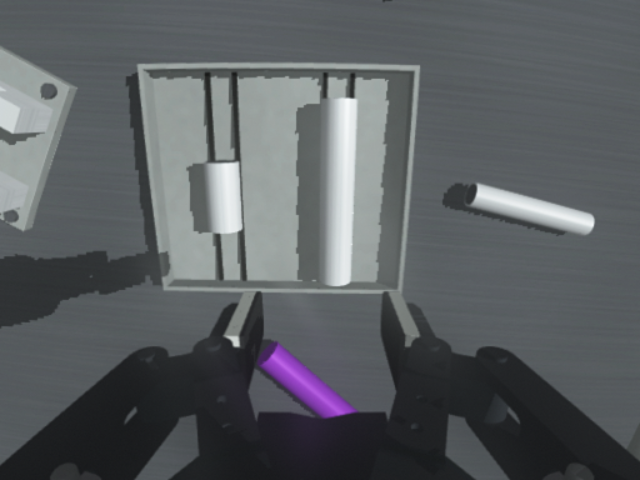

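The wrist view shows the tray with the long tube (338,190), the offcut (223,197), the loose thin tube (530,209) outside and the purple one at (310,380). Next I measure the tube by ray casting and by depth.

```bash
cat >> h.py <<'E'
def tube(c,box,zax,thr=200,show=True):
    u0,v0,u1,v1=box;g=c["color"].min(2);m=np.zeros(g.shape,np.uint8);m[v0:v1,u0:u1]=g[v0:v1,u0:u1]>thr
    n,l,st,_=cv2.connectedComponentsWithStats(m);i=1+np.argmax(st[1:,4]);k=cv2.findContours((l==i).astype(np.uint8),0,1)[0][0].reshape(-1,2)
    p=onplane(c,k,zax)[:,:2]*1000;r=cv2.minAreaRect(p.astype(np.float32));b=cv2.boxPoints(r)
    e=[b[1]-b[0],b[2]-b[1]];L=max(e,key=np.linalg.norm);L=L*np.sign(L[0])
    return np.round(r[0],1),np.round(r[1],1),np.degrees(np.arctan2(L[1],L[0])).round(2),st[i],l==i
E
python3 - <<'E'
from h import *
import pickle
c=pickle.load(open("w1.pkl","rb"));t=pickle.load(open("top0.pkl","rb"));s=pickle.load(open("scene0.pkl","rb"))
for nm,im,b,th in(("w",c,(250,70,292,232),190),("t",t,(335,168,368,250),180),("s",s,(192,126,240,165),150)):
    r=tube(im,b,.019,th);print(nm,*r[:4])
    P=cloud(im)[r[4]]*1000;P=P[np.isfinite(P).all(1)];z=P[P[:,2]>15,2];print("depth z pct",np.percentile(z,[50,80,95]).round(1), np.median(P,0).round(1))
# triangulate: same centre at two planes
    for z in(.009,.029): print(z,tube(im,b,z,th)[0])
E
```

```text
w [ 532.6 -337. ] [167.3  17.9] 4.49 [ 266   78   20  151 2345]
depth z pct [32.5 33.6 34.3] [ 545.4 -335.4   32.5]
0.009 [ 530.7 -337.8]
0.029 [ 534.5 -336.2]
t [ 533.7 -319.2] [187.   84.1] 4.13 [335 173  33  72 644]
depth z pct [32.2 34.9 37.2] [ 521.8 -331.2   30.3]
0.009 [ 534.8 -321.1]
0.029 [ 532.7 -317.3]
s [ 525.2 -347.1] [182.1  55.2] 12.05 [192 126  43  33 418]
depth z pct [32.  34.6 36.6] [ 526.4 -338.6   28.3]
0.009 [ 521.8 -354.1]
0.029 [ 528.6 -340. ]
```

```bash
cat >> h.py <<'E'
def line(c,box,lo=.024,hi=.045):
    "depth points of a horizontal tube: centre, length, yaw, ridge height"
    u0,v0,u1,v1=box;P=cloud(c)[v0:v1,u0:u1].reshape(-1,3)*1000;P=P[(P[:,2]>lo*1000)&(P[:,2]<hi*1000)]
    m=np.median(P,0)
    for _ in range(3):
        P=P[np.abs(P-m)[:,:2].max(1)<120];d=cv2.fitLine(P[:,:2].astype(np.float32),cv2.DIST_HUBER,0,.01,.01).ravel()
        ax=d[:2]*np.sign(d[0]);n=np.array([-ax[1],ax[0]]);w=(P[:,:2]-d[2:])@n;P=P[np.abs(w)<20]
    u=(P[:,:2]-d[2:])@ax;w=(P[:,:2]-d[2:])@n
    a,b=np.percentile(u,[.7,99.3]);wa,wb=np.percentile(w,[1,99]);ctr=d[2:]+ax*(a+b)/2+n*(wa+wb)/2
    print("centre",ctr.round(1),"L %.1f W %.1f yaw %.2f"%(b-a,wb-wa,np.degrees(np.arctan2(ax[1],ax[0]))),"ridge z",np.percentile(P[np.abs((P[:,:2]-ctr)@n)<4,2],[25,50,75]).round(1))
E
python3 - <<'E'
from h import *
import pickle
c=pickle.load(open("w1.pkl","rb"));t=pickle.load(open("top0.pkl","rb"));s=pickle.load(open("scene0.pkl","rb"))
line(c,(245,70,296,234));line(t,(340,172,368,245));line(s,(188,128,238,164))
g=c["color"].min(2)
for v in(90,150,210): print(v,g[v,240:300].tolist())
for u in (268,): print(g[60:90,u].tolist(),g[215:240,u].tolist())
E
```

```text
centre [ 535.1 -330.6] L 157.9 W 27.3 yaw 4.16 ridge z [33.  33.4 33.9]
centre [ 530.1 -328.2] L 163.0 W 28.0 yaw 4.66 ridge z [32.1 33.7 35.3]
centre [ 527.9 -328.2] L 169.1 W 28.7 yaw 4.10 ridge z [30.8 32.9 35.2]
90 [92, 90, 90, 91, 92, 93, 94, 93, 94, 93, 95, 94, 94, 94, 93, 95, 98, 106, 107, 111, 113, 119, 131, 144, 155, 165, 171, 181, 192, 197, 205, 215, 223, 227, 230, 235, 241, 245, 245, 240, 232, 230, 231, 229, 222, 195, 165, 162, 163, 163, 163, 162, 162, 162, 161, 161, 162, 162, 162, 162]
150 [91, 93, 91, 91, 93, 92, 93, 93, 93, 94, 95, 96, 97, 96, 96, 99, 108, 111, 114, 117, 123, 134, 147, 158, 166, 172, 181, 188, 194, 200, 208, 212, 214, 218, 225, 230, 232, 231, 226, 226, 226, 222, 212, 187, 163, 161, 162, 160, 161, 161, 162, 161, 159, 159, 160, 159, 159, 160, 159, 159]
210 [88, 89, 90, 90, 91, 92, 92, 93, 91, 91, 93, 92, 92, 92, 94, 100, 109, 110, 111, 119, 132, 145, 157, 167, 173, 186, 191, 197, 205, 210, 212, 212, 220, 225, 229, 231, 228, 228, 228, 224, 205, 166, 154, 156, 156, 155, 156, 155, 157, 156, 154, 155, 155, 155, 154, 155, 153, 153, 153, 152]
[89, 106, 161, 166, 164, 164, 163, 163, 163, 163, 162, 164, 164, 161, 160, 159, 160, 159, 162, 184, 191, 190, 190, 191, 190, 190, 191, 190, 191, 190] [207, 207, 207, 207, 206, 207, 207, 207, 208, 208, 208, 208, 210, 202, 110, 100, 127, 155, 153, 134, 98, 91, 93, 92, 92]
```

Run:
```python
from h import *
import pickle
c=pickle.load(open("w1.pkl","rb"))
L=[(255.8,90),(255.3,150),(254.5,210)];Rr=[(284.9,90),(282.9,150),(280.2,210)]
for z in(.019,):
    m=(onplane(c,L,z)+onplane(c,Rr,z))/2*1000;print(m.round(1), np.linalg.norm(onplane(c,L,z)-onplane(c,Rr,z),axis=1).round(4),"yaw",np.degrees(np.arctan2(m[0,1]-m[2,1],m[0,0]-m[2,0])))
e=onplane(c,[(268,78.7),(268,228)],.034)*1000;print(e.round(1),e.mean(0).round(1))
plan((533,-329.3,60),4.3,5)
```

```text
[[ 603.7 -325.    19. ]
 [ 541.4 -329.8   19. ]
 [ 471.5 -334.6   19. ]] [0.0301 0.0301 0.0299] yaw 4.139807670359935
[[ 613.5 -321.1   34. ]
 [ 455.6 -336.4   34. ]] [ 534.6 -328.7   34. ]
t1.45 now [ 518.1 -316.7  189.7] yaw 5.07 tilt 0.20 w 0.598 F [ 0.4  2.9 -0.1] | row x5: [ 2.71  2.83 25.94] turn 0.15
```

Call:
send_rows([
  [3.3,2.7,17,0,0,0.15,-0.2],
  [3.3,2.7,17,0,0,0.15,-0.2],
  [3.3,2.7,17,0,0,0.15,-0.2],
  [3.3,2.7,17,0,0,0.15,-0.2],
  [0,0,0,0,0,0,-0.2],
])

```text
clock: 1.87
ee_pos: [0.5264, -0.3293, 0.1181]
tcp_rot: [-3.135, -0.12, 0.009]
ft_force: [-0.6, 0.5, -1.0]
width: 0.599
```

Run:
```python
from h import *
import pickle
for k in range(3):
    c=grab("wrist");plan((534.5,-330.3,50),4.2,5)
    P=cloud(c)
    for h in ((.024,.045),):line(c,(215,20,320,260),*h)
pickle.dump(c,open("w2.pkl","wb"))
```

```text
t1.92 now [ 526.9 -329.7  120.1] yaw 4.38 tilt 0.31 w 0.599 F [ 0.5 -0.1 -1. ] | row x5: [ 1.56  0.27 14.01] turn 0.04
centre [ 540.7 -330.2] L 146.4 W 27.4 yaw 4.25 ridge z [33.  33.5 33.9]
t1.97 now [ 527.7 -330.4  121.9] yaw 4.38 tilt 0.14 w 0.603 F [ 0.4  0.1 -0.3] | row x5: [ 1.38  0.11 14.38] turn 0.04
centre [ 540.5 -330.2] L 146.9 W 27.4 yaw 4.44 ridge z [33.1 33.5 34. ]
t2.02 now [ 528.4 -330.8  123.3] yaw 4.38 tilt 0.01 w 0.601 F [-0.2 -0.1  0. ] | row x5: [ 1.23 -0.02 14.66] turn 0.04
centre [ 540.5 -330.1] L 147.3 W 27.4 yaw 4.42 ridge z [33.  33.5 33.9]
```

Call:
send_rows([
  [1.2,0,20,0,0,0,-0.2],
  [1.2,0,20,0,0,0,-0.2],
  [1.2,0,20,0,0,0,-0.2],
  [1.2,0,20,0,0,0,-0.2],
  [1,0,8,0,0,0,-0.2],
])

```text
clock: 2.43
ee_pos: [0.5334, -0.3298, 0.0336]
tcp_rot: [-3.138, -0.12, 0.002]
ft_force: [-0.9, 0.3, -0.8]
width: 0.6
```

Call:
send_rows([
  [0,0,0,0,0,0,-0.2],
  [0,0,0,0,0,0,-0.2],
  [0,0,0,0,0,0,-0.2],
  [0,0,0,0,0,0,-0.2],
  [0,0,0,0,0,0,-0.2],
])

```text
clock: 2.85
ee_pos: [0.535, -0.3309, 0.0365]
tcp_rot: [3.138, 0.12, 0.003]
ft_force: [-0.2, 0.4, 0.6]
width: 0.602
```

```bash
python3 -c "
from h import *
plan((534.3,-330.3,5),4.3,5)"
```

```text
t2.85 now [ 535.  -330.9   36.5] yaw 4.38 tilt 0.15 w 0.602 F [-0.2  0.4  0.6] | row x5: [-0.15 -0.14  6.3 ] turn 0.02
```

Call:
send_rows([
  [0,0,8,0,0,0,-0.2],
  [0,-0.4,8,0,0,0,-0.2],
  [0,-0.3,8,0,0,0,-0.2],
  [0,0,4,0,0,0,-0.2],
  [0,0,2,0,0,0,-0.2],
])

```text
clock: 3.27
ee_pos: [0.5331, -0.3288, 0.0028]
tcp_rot: [-3.137, -0.12, 0.004]
ft_force: [-0.7, -0.9, -0.1]
width: 0.596
```

Call:
send_rows([
  [0,0,0,0,0,0,-0.2],
  [0,0,0,0,0,0,0.2],
  [0,0,0,0,0,0,0.4],
  [0,0,0,0,0,0,0.6],
  [0,0,0,0,0,0,0.6],
], newtons=40)

```text
clock: 3.68
ee_pos: [0.5347, -0.3301, 0.0055]
tcp_rot: [3.138, 0.12, 0.002]
ft_force: [0.9, -1.3, 0.4]
width: 0.336
```

Call:
send_rows([
  [0,0,0,0,0,0,1],
  [0,0,0,0,0,0,1],
  [0,0,0,0,0,0,1],
  [0,0,0,0,0,0,1],
  [0,0,0,0,0,0,1],
], newtons=50)

```text
clock: 4.1
ee_pos: [0.5347, -0.3301, 0.0055]
tcp_rot: [3.138, 0.12, 0.002]
ft_force: [0.9, -3.2, 1.9]
width: 0.334
```

```bash
python3 -c "
from h import *
plan((534.3,-330.3,105),4.3,5)"
```

```text
t4.10 now [ 534.7 -330.1    5.5] yaw 4.37 tilt 0.10 w 0.334 F [ 0.9 -3.2  1.9] | row x5: [ -0.05   0.06 -19.9 ] turn 0.01
```

Call:
send_rows([
  [0,0,-10,0,0,0,1],
  [0,0,-25,0,0,0,1],
  [0,0,-30,0,0,0,1],
  [0,0,-30,0,0,0,1],
  [0,0,-25,0,0,0,1],
])

```text
clock: 4.52
ee_pos: [0.5336, -0.3286, 0.1263]
tcp_rot: [-3.138, -0.12, 0.002]
ft_force: [0.4, -0.1, -0.9]
width: 0.331
```

```bash
python3 -c "
from h import *
plan((540,-190,200),-25,10)"
```

```text
t4.52 now [ 533.6 -328.6  126.3] yaw 4.38 tilt 0.12 w 0.331 F [ 0.4 -0.1 -0.9] | row x10: [ -1.53 -13.96  -7.35] turn 2.94
```

Call:
send_rows([
  [-1.5,-14,-7.4,0,0,2.94,1],
  [-1.5,-14,-7.4,0,0,2.94,1],
  [-1.5,-14,-7.4,0,0,2.94,1],
  [-1.5,-14,-7.4,0,0,2.94,1],
  [-1.5,-14,-7.4,0,0,2.94,1],
])

```text
clock: 4.93
ee_pos: [0.5273, -0.2578, 0.1614]
tcp_rot: [-3.126, 0.287, 0.004]
ft_force: [0.2, -0.1, -1.3]
width: 0.331
```

Call:
send_rows([
  [-1.5,-14,-7.4,0,0,2.94,1],
  [-1.5,-14,-7.4,0,0,2.94,1],
  [-1.5,-14,-7.4,0,0,2.94,1],
  [-1.5,-14,-7.4,0,0,2.94,1],
  [-1.5,-14,-7.4,0,0,2.94,1],
])

```text
clock: 5.35
ee_pos: [0.5397, -0.1887, 0.1984]
tcp_rot: [-3.065, 0.684, 0.005]
ft_force: [-0.0, -0.5, -1.2]
width: 0.331
```

Call:
send_rows([
  [0,0,0,0,0,0,1],
  [0,0,0,0,0,0,1],
  [0,0,0,0,0,0,1],
  [0,0,0,0,0,0,1],
  [0,0,0,0,0,0,1],
])

```text
clock: 5.77
ee_pos: [0.5402, -0.1908, 0.198]
tcp_rot: [-3.067, 0.681, 0.003]
ft_force: [-0.1, -0.6, -1.1]
width: 0.334
```

Run:
```python
from h import *
import pickle
plan((563,-7,200),-25,5)
c=grab("wrist");pickle.dump(c,open("w3.pkl","wb"))
cv2.imwrite("pics/w3.png",cv2.resize(c["color"],(800,600)))
```

```text
t5.77 now [ 540.2 -190.8  198. ] yaw -25.05 tilt 0.10 w 0.334 F [-0.1 -0.6 -1.1] | row x5: [-11.41 -35.24  -0.39] turn -0.01
```

View pics/w3.png

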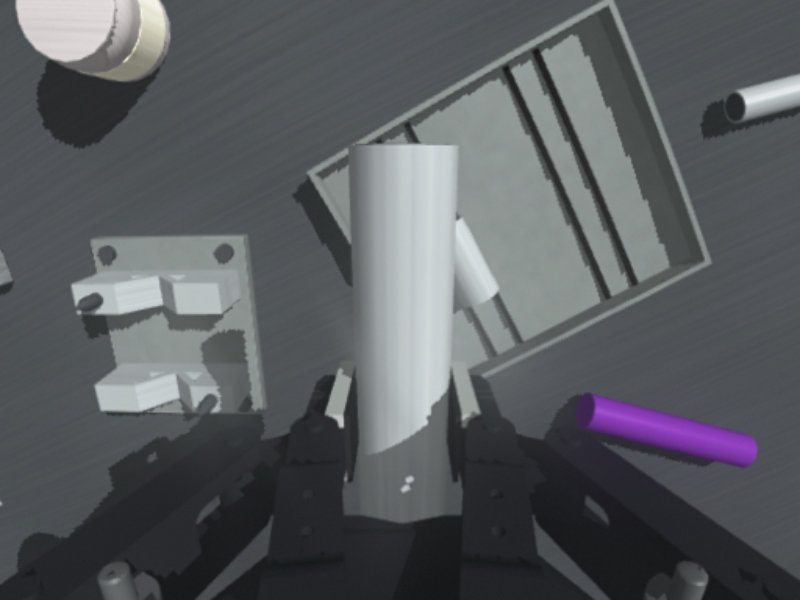

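The tube is held along the image vertical at (405,300). At left is the jig with its saddles at (160,290) and (165,388), and dowel tips at (90,302) and (205,405). The tin (70,30) and tray are untouched, and the offcut is still in its lane (475,260).

```bash
cat >> h.py <<'E'
def jig(c,tol=2.5,zt=50,guess=(563.5,-7,-25)):
    "saddle tops from depth -> fit of the combined 100x106 outline; and dowels"
    P=cloud(c).reshape(-1,3)*1000;cx,cy,yw=guess
    A=R.from_euler("z",-yw,degrees=True).as_matrix()[:2,:2]
    q=(P[:,:2]-[cx,cy])@A.T;k=(np.abs(q)<80).all(1)
    z=P[k,2];top=k&(np.abs(P[:,2]-zt)<tol)
    print("saddle top z",np.median(P[top,2]).round(2))
    t=q[top]
    for sx in(-1,1):
        for sy in(-1,1):
            m=t[(np.abs(t[:,0]-39*sx)<17)&(np.abs(t[:,1]-37*sy)<22)]
            if len(m)>30:
                print(sx,sy,len(m),"x",np.percentile(m[:,0],[3,97]).round(1),"y",np.percentile(m[:,1],[3,97]).round(1))
    d=q[k&(P[:,2]>59)&(P[:,2]<75)]
    for s in(-1,1):
        m=d[np.hypot(*(d-np.array([39*s,36*s])).T)<14]
        if len(m):print("dowel",s,len(m),m.mean(0).round(1), np.percentile(m,[5,95],axis=0).round(1).tolist())
E
python3 - <<'E'
from h import *
import pickle
c=pickle.load(open("w3.pkl","rb"));jig(c)
c=pickle.load(open("top0.pkl","rb"));jig(c,4)
E
```

```text
saddle top z 49.63
-1 -1 411 x [-45.9 -24.8] y [-50.8 -18.5]
-1 1 507 x [-46.8 -25. ] y [21.5 54.6]
1 -1 604 x [31.5 52.8] y [-50.3 -19. ]
1 1 488 x [30.5 52.9] y [21.4 54.3]
dowel -1 76 [-34.3 -35.5] [[-38.1, -38.6], [-31.4, -31.4]]
dowel 1 90 [42.3 36.1] [[38.4, 33.3], [45.9, 39.3]]
saddle top z 49.6
-1 -1 97 x [-49.1 -28.3] y [-49.7 -16. ]
-1 1 108 x [-48.9 -28.1] y [19.8 54.7]
1 -1 103 x [29.4 49.9] y [-48.8 -16.2]
1 1 99 x [28.6 49.6] y [20.1 55.5]
dowel -1 11 [-38.5 -33.2] [[-41.3, -36.7], [-34.7, -29.7]]
dowel 1 13 [38.9 38.8] [[35.8, 35.0], [42.7, 42.7]]
```

Run:
```python
from h import *
import pickle
c=pickle.load(open("w3.pkl","rb"));s=state()
T=np.eye(4);T[:3,:3]=R.from_rotvec(s["tcp_rot"]).as_matrix();T[:3,3]=s["ee_pos"]
P=cloud(c)[80:240,215:300].reshape(-1,3);q=(P-T[:3,3])@T[:3,:3]*1000
m=(np.abs(q[:,1])<25)&(q[:,2]<0)&(q[:,2]>-40);q=q[m]
print("tool x range",np.percentile(q[:,0],[1,50,99.5]).round(1),"y",np.percentile(q[:,1],[1,99]).round(1),"top z",np.percentile(q[:,2],[2,10]).round(1))
for a in(30,50,70):
    k=np.abs(q[:,0]-a)<8; print(a,"ymid",np.mean(np.percentile(q[k,1],[2,98])).round(1),"ztop",np.percentile(q[k,2],5).round(1))
plan((566.5,-6.6,135),-25,10)
```

```text
tool x range [11.3 51.4 79.8] y [-15.5  13.9] top z [-28.8 -28.2]
30 ymid -0.8 ztop -28.5
50 ymid -0.8 ztop -28.5
70 ymid -0.8 ztop -28.5
t5.82 now [ 540.3 -190.8  198.1] yaw -25.06 tilt 0.08 w 0.329 F [ 0.5 -0.4 -1.4] | row x10: [ -5.41 -17.8    6.32] turn -0.01
```

Call:
send_rows([
  [-5.4,-17.8,7.3,0,0,0,1],
  [-5.4,-17.8,7.3,0,0,0,1],
  [-5.4,-17.8,7.3,0,0,0,1],
  [-5.4,-17.8,7.3,0,0,0,1],
  [-5.4,-17.8,7.3,0,0,0,1],
])

```text
clock: 6.23
ee_pos: [0.5538, -0.098, 0.1617]
tcp_rot: [-3.067, 0.682, 0.001]
ft_force: [-0.1, 0.8, -0.8]
width: 0.334
```

Call:
send_rows([
  [-5.4,-17.8,7.3,0,0,0,1],
  [-5.4,-17.8,7.3,0,0,0,1],
  [-5.4,-17.8,7.3,0,0,0,1],
  [-5.4,-17.8,7.3,0,0,0,1],
  [-5.4,-17.8,7.3,0,0,0,1],
])

```text
clock: 6.65
ee_pos: [0.5671, -0.0058, 0.1252]
tcp_rot: [3.067, -0.681, -0.001]
ft_force: [0.7, 0.1, 0.3]
width: 0.335
```

Call:
send_rows([
  [0,0,0,0,0,0,1],
  [0,0,0,0,0,0,1],
  [0,0,0,0,0,0,1],
  [0,0,0,0,0,0,1],
  [0,0,0,0,0,0,1],
])

```text
clock: 7.07
ee_pos: [0.5675, -0.0073, 0.1264]
tcp_rot: [3.066, -0.683, 0.001]
ft_force: [-0.5, -0.0, -1.5]
width: 0.331
```

Run:
```python
from h import *
import pickle
plan((566.5,-7,40),-25,5)
c=grab("wrist");jig(c)
```

```text
t7.07 now [567.5  -7.3 126.4] yaw -25.10 tilt 0.05 w 0.331 F [-0.5 -0.  -1.5] | row x5: [-0.22  0.04 17.28] turn -0.02
saddle top z 49.72
-1 -1 283 x [-45. -25.] y [-50.3 -33.3]
-1 1 251 x [-43.4 -25.3] y [37.9 54.9]
1 -1 1010 x [31.6 52.6] y [-49.5 -24.3]
1 1 864 x [31.2 52.7] y [28.3 54.6]
dowel 1 152 [42.7 37.4] [[38.5, 33.8], [46.0, 41.6]]
```

Call:
send_rows([
  [-0.3,-0.4,17,0,0,0,1],
  [-0.3,-0.3,17,0,0,0,1],
  [0,0,17,0,0,0,1],
  [0,0,17,0,0,0,1],
  [0,0,13,0,0,0,1],
])

```text
clock: 7.53
ee_pos: [0.5665, -0.0059, 0.0437]
tcp_rot: [3.067, -0.682, -0.001]
ft_force: [-0.6, -0.6, -0.6]
width: 0.329
```

Call:
send_rows([
  [0,0,2,0,0,0,1],
  [0,0,2,0,0,0,1],
  [0,0,2,0,0,0,1],
  [0,0,0,0,0,0,1],
  [0,0,0,0,0,0,1],
])

```text
clock: 7.95
ee_pos: [0.5677, -0.0055, 0.0399]
tcp_rot: [-3.067, 0.681, -0.003]
ft_force: [-0.4, 0.2, -1.8]
width: 0.336
```

Run:
```python
from h import *
plan((567,-6.8,36.5),-25,5)
print(state()["moment"].round(2))
```

```text
t7.95 now [567.7  -5.5  39.9] yaw -25.03 tilt 0.10 w 0.336 F [-0.4  0.2 -1.8] | row x5: [-0.02  0.3   0.68] turn -0.01
[ 0.02 -0.04  0.08]
```

Call:
send_rows([
  [0,0.7,1,0,0,0,1],
  [0,0.5,1,0,0,0,1],
  [0,0,1,0,0,0,1],
  [0,0,0,0,0,0,1],
  [0,0,0,0,0,0,1],
])

```text
clock: 8.37
ee_pos: [0.5668, -0.0067, 0.0368]
tcp_rot: [3.067, -0.68, 0.001]
ft_force: [-3.8, -1.7, 5.0]
width: 0.331
```

Call:
send_rows([
  [0,0,0.4,0,0,0,1],
  [0,0,0.4,0,0,0,1],
  [0,0,0,0,0,0,1],
  [0,0,0,0,0,0,1],
  [0,0,0,0,0,0,1],
])

```text
clock: 8.78
ee_pos: [0.5668, -0.0068, 0.0367]
tcp_rot: [3.067, -0.68, 0.001]
ft_force: [-4.5, -1.7, 10.4]
width: 0.334
```

Call:
send_rows([
  [0,0,0,0,0,0,0.2],
  [0,0,0,0,0,0,0.1],
  [0,0,0,0,0,0,0],
  [0,0,0,0,0,0,-0.2],
  [0,0,0,0,0,0,-0.3],
])

```text
clock: 9.2
ee_pos: [0.5662, -0.0064, 0.0347]
tcp_rot: [-3.067, 0.681, 0.001]
ft_force: [0.5, -0.3, 0.5]
width: 0.651
```

Call:
send_rows([
  [0,0,-4,0,0,0,-0.3],
  [0,0,-15,0,0,0,-0.3],
  [0,0,-30,0,0,0,-0.3],
  [0,0,-40,0,0,0,-0.3],
  [0,0,-40,0,0,0,-0.3],
])

```text
clock: 9.62
ee_pos: [0.5653, -0.0064, 0.1643]
tcp_rot: [3.067, -0.681, -0.005]
ft_force: [1.6, 1.1, 0.3]
width: 0.647
```

Call:
send_rows([
  [-5,0,-15,0,0,0,-0.3],
  [-10,0,0,0,0,0,-0.3],
  [-10,0,0,0,0,0,-0.3],
  [-5,0,0,0,0,0,-0.3],
  [0,0,0,0,0,0,-0.3],
])

```text
clock: 10.03
ee_pos: [0.5368, 0.0069, 0.1765]
tcp_rot: [3.067, -0.68, -0.007]
ft_force: [-0.4, -0.4, 0.2]
width: 0.647
```

Call:
send_rows([
  [0,0,0,0,0,0,-0.3],
  [0,0,0,0,0,0,-0.3],
  [0,0,0,0,0,0,-0.3],
  [0,0,0,0,0,0,-0.3],
  [0,0,0,0,0,0,-0.3],
])

```text
clock: 10.45
ee_pos: [0.5394, 0.0061, 0.1788]
tcp_rot: [3.067, -0.681, -0.001]
ft_force: [-0.1, -0.5, -0.5]
width: 0.649
```

Run:
```python
from h import *
import pickle
plan((540,330,220),-8,15)
c=grab("wrist");pickle.dump(c,open("w4.pkl","wb"));jig(c);line(c,(100,20,420,300),.058,.069)
cv2.imwrite("pics/w4.png",cv2.resize(c["color"],(640,480)))
```

```text
t10.45 now [539.4   6.1 178.8] yaw -25.04 tilt 0.02 w 0.649 F [-0.1 -0.5 -0.5] | row x15: [ -6.33 -20.73  -2.75] turn -1.14
saddle top z 49.69
-1 -1 655 x [-46.5 -25.1] y [-50.5 -17.8]
-1 1 759 x [-46.5 -25.5] y [21.5 53.8]
1 -1 920 x [31.4 52.6] y [-49.3 -17.8]
1 1 808 x [31.4 51.8] y [21.9 54.6]
dowel -1 87 [-34.5 -33.7] [[-38.3, -37.7], [-31.4, -30.1]]
dowel 1 99 [41.8 37.8] [[38.2, 34.1], [45.1, 41.8]]
centre [567.1  -6.5] L 157.8 W 24.6 yaw -24.90 ridge z [64.  64.5 64.9]
```

View pics/w4.png

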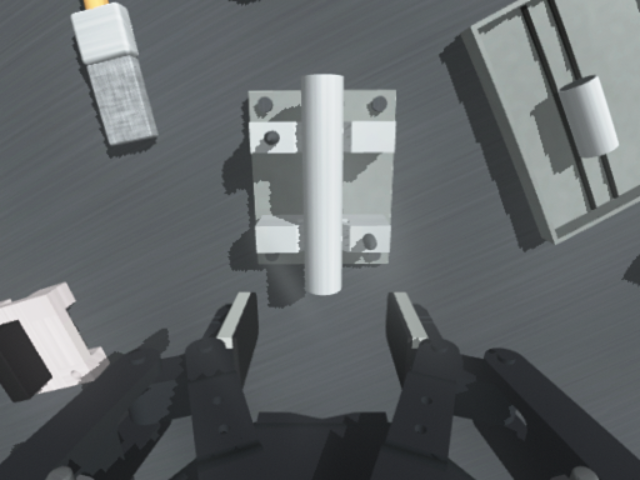

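The tube lies in both saddles, (322,185), sticking out equally at both ends, with its ridge at z=64.5. Dowels are at (272,138) and (370,242) and the cap is at lower left (45,340). Next is the cap.

Call:
send_rows([
  [-6.8,-20.7,-1,0,0,-1.14,-0.6],
  [-6.8,-20.7,-1,0,0,-1.14,-1],
  [-6.8,-20.7,-1,0,0,-1.14,-1],
  [-6.8,-20.7,-1,0,0,-1.14,-1],
  [-6.8,-20.7,-1,0,0,-1.14,-1],
])

```text
clock: 10.92
ee_pos: [0.5481, 0.1157, 0.1842]
tcp_rot: [-3.097, 0.526, -0.0]
ft_force: [0.3, 0.5, 0.7]
width: 1.001
```

Call:
send_rows([
  [-6.8,-20.7,-1,0,0,-1.14,-1],
  [-6.8,-20.7,-1,0,0,-1.14,-1],
  [-6.8,-20.7,-1,0,0,-1.14,-1],
  [-6.8,-20.7,-1,0,0,-1.14,-1],
  [-6.8,-20.7,-1,0,0,-1.14,-1],
])

```text
clock: 11.33
ee_pos: [0.5458, 0.2247, 0.1891]
tcp_rot: [-3.12, 0.371, -0.0]
ft_force: [-0.2, 0.4, 1.3]
width: 1.002
```

Call:
send_rows([
  [-6.8,-20.7,-1,0,0,-1.14,-1],
  [-6.8,-20.7,-1,0,0,-1.14,-1],
  [-6.8,-20.7,-1,0,0,-1.14,-1],
  [-6.8,-20.7,-1,0,0,-1.14,-1],
  [-6.8,-20.7,-1,0,0,-1.14,-1],
])

```text
clock: 11.75
ee_pos: [0.5327, 0.3328, 0.194]
tcp_rot: [3.134, -0.216, 0.0]
ft_force: [0.2, 0.2, 0.3]
width: 0.994
```

Call:
send_rows([
  [0,0,0,0,0,0,-1],
  [0,0,0,0,0,0,-1],
  [0,0,0,0,0,0,-1],
  [0,0,0,0,0,0,-1],
  [0,0,0,0,0,0,-1],
])

```text
clock: 12.17
ee_pos: [0.533, 0.3308, 0.1939]
tcp_rot: [3.134, -0.219, -0.0]
ft_force: [-0.7, 0.6, 0.3]
width: 0.998
```

```bash
cat >> h.py <<'E'
def cap(c,guess=(540,331)):
    P=cloud(c).reshape(-1,3)*1000;k=(np.abs(P[:,:2]-guess)<85).all(1)
    for nm,lo,hi in(("handle",55,75),("bridge+",20,75),("bridge",20,40)):
        p=P[k&(P[:,2]>lo)&(P[:,2]<hi)]
        if nm=="handle":p=p[p[:,2]>np.percentile(p[:,2],90)-3.5]
        r=cv2.minAreaRect(p[:,:2].astype(np.float32));b=cv2.boxPoints(r);e=[b[1]-b[0],b[2]-b[1]];L=max(e,key=np.linalg.norm) if nm=="handle" else max(e,key=lambda v:abs(v[0]));L=L*np.sign(L[0])
        print(nm,len(p),np.round(r[0],1),np.round(r[1],1),"yaw %.2f"%np.degrees(np.arctan2(L[1],L[0])),"z",np.percentile(p[:,2],[10,50,90]).round(1))
E
python3 - <<'E'
from h import *
import pickle
plan((540,330,150),-8,5)
c=grab("wrist");pickle.dump(c,open("w5.pkl","wb"));cap(c)
cv2.imwrite("pics/w5.png",cv2.resize(c["color"],(640,480)))
E
```

```text
t12.17 now [533.  330.8 193.9] yaw -8.00 tilt 0.02 w 0.998 F [-0.7  0.6  0.3] | row x5: [ 1.41 -0.04  8.78] turn 0.00
handle 1578 [544.9 330.1] [21.6 69.7] yaw -8.63 z [62.6 63.6 64.5]
bridge+ 8744 [544.7 330.3] [106.7 100.7] yaw -8.53 z [27.8 28.9 63.5]
bridge 7111 [544.7 330.3] [106.7 100.7] yaw -8.53 z [27.7 28.7 29.6]
```

View pics/w5.png

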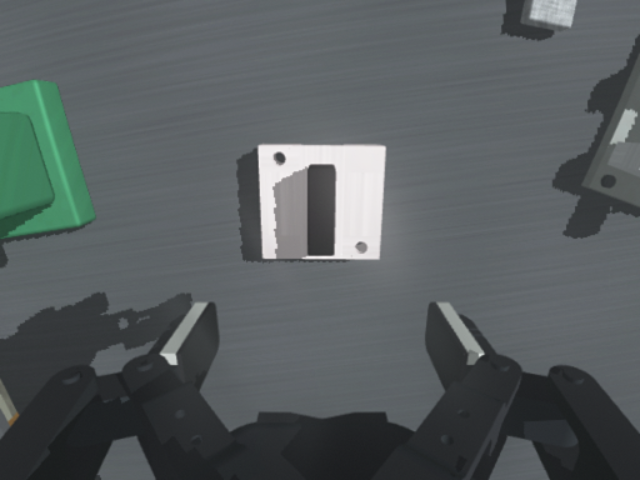

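The cap is in view with its bridge at (320,202), handle (321,210), and holes at (279,158) and (361,247). Depth gives handle centre (544.9,330.1), yaw -8.55, top z about 64. The green look-alike at left is not needed.

```bash
python3 -c "
from h import *
plan((544.5,330.1,70),-8.55,5)"
```

```text
t12.22 now [533.  330.9 194. ] yaw -8.00 tilt 0.01 w 0.997 F [ 0.4 -0.2  0.1] | row x5: [ 2.3  -0.18 24.8 ] turn 0.11
```

Call:
send_rows([
  [2.3,-0.2,25,0,0,0.11,-0.2],
  [2.3,-0.2,25,0,0,0.11,-0.2],
  [2.3,-0.2,25,0,0,0.11,-0.2],
  [2.3,-0.2,25,0,0,0.11,-0.2],
  [2.3,-0.2,20,0,0,0.11,-0.2],
])

```text
clock: 12.63
ee_pos: [0.5438, 0.33, 0.072]
tcp_rot: [3.132, -0.234, -0.002]
ft_force: [-0.1, -0.7, -0.6]
width: 0.599
```

Call:
send_rows([
  [0,0,0,0,0,0,-0.2],
  [0,0,0,0,0,0,-0.2],
  [0,0,0,0,0,0,-0.2],
  [0,0,0,0,0,0,-0.2],
  [0,0,0,0,0,0,-0.2],
])

```text
clock: 13.05
ee_pos: [0.5455, 0.3317, 0.0763]
tcp_rot: [-3.131, 0.232, -0.005]
ft_force: [1.0, -0.3, 0.6]
width: 0.602
```

```bash
python3 -c "
from h import *
plan((544.9,330.1,33),-8.55,5);c=grab('wrist');cap(c)"
```

```text
t13.05 now [545.5 331.7  76.3] yaw -8.48 tilt 0.21 w 0.602 F [ 1.  -0.3  0.6] | row x5: [-0.09  0.35  8.67] turn 0.01
handle 3914 [545.2 330.4] [22.1 69.7] yaw -8.48 z [62.7 63.6 64.4]
bridge+ 18160 [544.9 330.6] [106.3 100.6] yaw -8.33 z [27.9 28.9 63.7]
bridge 13951 [544.9 330.6] [106.3 100.6] yaw -8.33 z [27.8 28.7 29.5]
```

Call:
send_rows([
  [0,0.6,12,0,0,0,-0.2],
  [0,0.6,12,0,0,0,-0.2],
  [0,0,10,0,0,0,-0.2],
  [0,0,5,0,0,0,-0.2],
  [0,0,3,0,0,0,-0.2],
])

```text
clock: 13.52
ee_pos: [0.5428, 0.3292, 0.0295]
tcp_rot: [3.131, -0.232, -0.005]
ft_force: [-0.4, -0.6, 0.5]
width: 0.598
```

Call:
send_rows([
  [0,0,0,0,0,0,-0.1],
  [0,0,0,0,0,0,0],
  [0,0,0,0,0,0,0.2],
  [0,0,0,0,0,0,0.4],
  [0,0,0,0,0,0,0.5],
], newtons=40)

```text
clock: 13.93
ee_pos: [0.5446, 0.33, 0.0328]
tcp_rot: [-3.133, 0.232, -0.002]
ft_force: [-0.9, -0.4, 0.9]
width: 0.258
```

Call:
send_rows([
  [0,0,0,0,0,0,1],
  [0,0,0,0,0,0,1],
  [0,0,0,0,0,0,1],
  [0,0,0,0,0,0,1],
  [0,0,0,0,0,0,1],
], newtons=90)

```text
clock: 14.35
ee_pos: [0.5446, 0.3301, 0.033]
tcp_rot: [-3.133, 0.232, -0.002]
ft_force: [-0.6, -2.3, 5.4]
width: 0.242
```

```bash
python3 -c "
from h import *
plan((544.9,330.1,140),-8.55,5);c=grab('wrist');cap(c)"
```

```text
t14.35 now [544.6 330.1  33. ] yaw -8.47 tilt 0.06 w 0.242 F [-0.6 -2.3  5.4] | row x5: [ 8.00e-02 -2.00e-02 -2.14e+01] turn 0.02
handle 2475 [547.4 331. ] [51.8 61.5] yaw -44.85 z [64.1 64.6 70.9]
bridge+ 26003 [544.6 330.7] [106.5 100.9] yaw -8.50 z [28.  29.1 64. ]
bridge 17117 [544.6 330.7] [106.5 100.9] yaw -8.50 z [27.8 28.7 29.5]
```

Call:
send_rows([
  [0,0,-5,0,0,0,1],
  [0,0,-20,0,0,0,1],
  [0,0,-35,0,0,0,1],
  [0,0,-35,0,0,0,1],
  [0,0,-25,0,0,0,1],
])

```text
clock: 14.82
ee_pos: [0.544, 0.33, 0.1535]
tcp_rot: [-3.132, 0.232, -0.0]
ft_force: [1.5, 0.6, -3.7]
width: 0.242
```

Call:
send_rows([
  [0,0,-5,0,0,0,1],
  [0,0,0,0,0,0,1],
  [0,0,0,0,0,0,1],
  [0,0,0,0,0,0,1],
  [0,0,0,0,0,0,1],
])

```text
clock: 15.23
ee_pos: [0.5424, 0.3291, 0.1534]
tcp_rot: [3.13, -0.232, -0.008]
ft_force: [-0.2, -0.5, -4.4]
width: 0.244
```

```bash
cat >> h.py <<'E'
def held(c):
    "bridge top in tool frame: plane, outline"
    s=state();M=R.from_rotvec(s["tcp_rot"]).as_matrix();q=(cloud(c).reshape(-1,3)-s["ee_pos"])@M*1000
    q=q[(np.abs(q[:,:2])<75).all(1)&(np.abs(q[:,2]-4)<10)]
    for _ in range(4):
        A=np.c_[q[:,:2],np.ones(len(q))];k=np.linalg.lstsq(A,q[:,2],rcond=None)[0];q=q[np.abs(q[:,2]-A@k)<1.5]
    r=cv2.minAreaRect(q[:,:2].astype(np.float32));print("held",len(q),"tilt deg",np.degrees(k[:2]).round(2),"z0 %.1f"%k[2],np.round(r[0],1),np.round(r[1],1),r[2])
E
python3 -c "
from h import *
plan((566.8,-7.0,165),-24.95,20);c=grab('wrist');held(c)"
```

```text
t15.23 now [542.4 329.1 153.4] yaw -8.48 tilt 0.32 w 0.244 F [-0.2 -0.5 -4.4] | row x20: [ 5.9  15.84 -0.54] turn 0.82
held 15978 tilt deg [ 0.14 -0.02] z0 4.8 [-0.2 -0.5] [100.6 106.5] 0.011585984379053116
```

Call:
send_rows([
  [5.9,15.8,-0.6,0,0,0.82,1],
  [5.9,15.8,-0.6,0,0,0.82,1],
  [5.9,15.8,-0.6,0,0,0.82,1],
  [5.9,15.8,-0.6,0,0,0.82,1],
  [5.9,15.8,-0.6,0,0,0.82,1],
])

```text
clock: 15.7
ee_pos: [0.5587, 0.246, 0.1585]
tcp_rot: [3.122, -0.345, -0.003]
ft_force: [0.3, -0.3, -3.5]
width: 0.243
```

Call:
send_rows([
  [5.9,15.8,-0.6,0,0,0.82,1],
  [5.9,15.8,-0.6,0,0,0.82,1],
  [5.9,15.8,-0.6,0,0,0.82,1],
  [5.9,15.8,-0.6,0,0,0.82,1],
  [5.9,15.8,-0.6,0,0,0.82,1],
])

```text
clock: 16.12
ee_pos: [0.5679, 0.1622, 0.1616]
tcp_rot: [3.108, -0.457, -0.003]
ft_force: [0.0, -0.4, -4.2]
width: 0.246
```

Call:
send_rows([
  [5.9,15.8,-0.6,0,0,0.82,1],
  [5.9,15.8,-0.6,0,0,0.82,1],
  [5.9,15.8,-0.6,0,0,0.82,1],
  [5.9,15.8,-0.6,0,0,0.82,1],
  [5.9,15.8,-0.6,0,0,0.82,1],
])

```text
clock: 16.53
ee_pos: [0.571, 0.0781, 0.1646]
tcp_rot: [3.089, -0.568, -0.003]
ft_force: [0.4, 0.3, -3.6]
width: 0.242
```

Call:
send_rows([
  [5.9,15.8,-0.6,0,0,0.82,1],
  [5.9,15.8,-0.6,0,0,0.82,1],
  [5.9,15.8,-0.6,0,0,0.82,1],
  [5.9,15.8,-0.6,0,0,0.82,1],
  [5.9,15.8,-0.6,0,0,0.82,1],
])

```text
clock: 16.95
ee_pos: [0.5681, -0.0061, 0.1676]
tcp_rot: [3.067, -0.678, -0.003]
ft_force: [0.2, 0.1, -4.1]
width: 0.242
```

Call:
send_rows([
  [0,0,0,0,0,0,1],
  [0,0,0,0,0,0,1],
  [0,0,0,0,0,0,1],
  [0,0,0,0,0,0,1],
  [0,0,0,0,0,0,1],
])

```text
clock: 17.37
ee_pos: [0.5687, -0.0046, 0.1687]
tcp_rot: [-3.068, 0.675, 0.001]
ft_force: [-0.2, -0.8, -4.2]
width: 0.245
```

```bash
python3 -c "
from h import *
plan((566.8,-7.0,112),-24.95,5);c=grab('wrist');held(c)"
```

```text
t17.37 now [568.7  -4.6 168.7] yaw -24.82 tilt 0.03 w 0.245 F [-0.2 -0.8 -4.2] | row x5: [-0.13  0.59 11.33] turn 0.03
held 16017 tilt deg [ 0.11 -0.02] z0 4.4 [-0.2 -0.8] [106.5 100.7] 89.83033752441406
```

Lower to just above the dowels, then re-check position.

Call:
send_rows([
  [-0.1,0.6,12,0,0,0.03,1],
  [-0.1,0.6,12,0,0,0.03,1],
  [-0.1,0.6,12,0,0,0.03,1],
  [-0.1,0.6,12,0,0,0.03,1],
  [-0.1,0.6,8,0,0,0,1],
])

```text
clock: 17.83
ee_pos: [0.5655, -0.0077, 0.1099]
tcp_rot: [3.067, -0.68, -0.006]
ft_force: [-0.5, -0.1, -3.7]
width: 0.243
```

Call:
send_rows([
  [0,0,0,0,0,0,1],
  [0,0,0,0,0,0,1],
  [0,0,0,0,0,0,1],
  [0,0,0,0,0,0,1],
  [0,0,0,0,0,0,1],
])

```text
clock: 18.25
ee_pos: [0.5678, -0.0079, 0.1141]
tcp_rot: [-3.067, 0.68, -0.003]
ft_force: [0.1, 0.1, -3.1]
width: 0.246
```

Run:
```python
from h import *
plan((566.8,-7.0,104),-24.95,5);c=grab('wrist');held(c)
cv2.imwrite("pics/w6.png",cv2.resize(c["color"],(640,480)))
```

```text
t18.25 now [567.8  -7.9 114.1] yaw -25.00 tilt 0.11 w 0.246 F [ 0.1  0.1 -3.1] | row x5: [-0.26 -0.09  2.01] turn -0.01
held 15964 tilt deg [ 0.12 -0.01] z0 4.2 [-0.  -0.8] [100.4 106.6] 0.037195734679698944
```

View pics/w6.png

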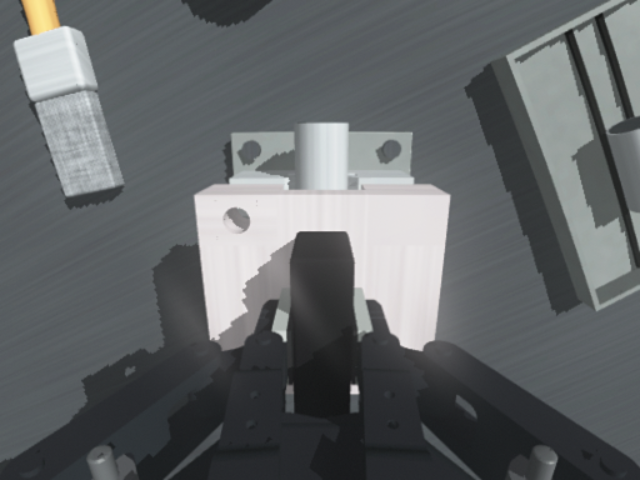

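The cap hovers over the tube, parallel with the jig. The tube end is at (322,155), the jig's front saddle edge at (322,183) and the open dowel hole at (236,220). Next is a small shift, then down in small steps.

Call:
send_rows([
  [-0.7,-0.2,3,0,0,0,1],
  [-0.5,-0.2,3,0,0,0,1],
  [0,0,3,0,0,0,1],
  [0,0,2,0,0,0,1],
  [0,0,0,0,0,0,1],
])

```text
clock: 18.72
ee_pos: [0.5655, -0.0069, 0.101]
tcp_rot: [3.067, -0.68, -0.003]
ft_force: [0.8, -0.1, -3.5]
width: 0.241
```

Call:
send_rows([
  [0,0,1,0,0,0,1],
  [0,0,1,0,0,0,1],
  [0,0,1,0,0,0,1],
  [0,0,0,0,0,0,1],
  [0,0,0,0,0,0,1],
])

```text
clock: 19.13
ee_pos: [0.5661, -0.007, 0.099]
tcp_rot: [3.067, -0.68, -0.0]
ft_force: [-0.0, 0.3, -3.4]
width: 0.244
```

Run:
```python
from h import *
plan((566.8,-7.0,90),-24.95,5);print(state()["moment"].round(2))
```

```text
t19.13 now [566.1  -7.   99. ] yaw -25.00 tilt 0.00 w 0.244 F [-0.   0.3 -3.4] | row x5: [ 0.12 -0.05  1.8 ] turn -0.01
[0.04 0.04 0.05]
```

Call:
send_rows([
  [0.3,0,1.2,0,0,0,1],
  [0.3,0,1.2,0,0,0,1],
  [0,0,1.2,0,0,0,1],
  [0,0,0,0,0,0,1],
  [0,0,0,0,0,0,1],
])

```text
clock: 19.55
ee_pos: [0.5666, -0.0073, 0.0952]
tcp_rot: [3.067, -0.68, -0.001]
ft_force: [-0.1, -0.4, -4.1]
width: 0.242
```

Call:
send_rows([
  [0,0,1.2,0,0,0,1],
  [0,0,1.2,0,0,0,1],
  [0,0,1.2,0,0,0,1],
  [0,0,0,0,0,0,1],
  [0,0,0,0,0,0,1],
])

```text
clock: 19.97
ee_pos: [0.5665, -0.0072, 0.0916]
tcp_rot: [3.067, -0.68, -0.001]
ft_force: [0.5, -0.4, -3.2]
width: 0.242
```

Run:
```python
from h import *
plan((566.8,-7.0,84),-24.95,5);print(state()["moment"].round(2))
```

```text
t19.97 now [566.5  -7.2  91.6] yaw -25.00 tilt 0.02 w 0.242 F [ 0.5 -0.4 -3.2] | row x5: [ 0.03 -0.06  1.53] turn -0.01
[0.03 0.03 0.  ]
```

Call:
send_rows([
  [0,0,1.2,0,0,0,1],
  [0,0,1.2,0,0,0,1],
  [0,0,1.2,0,0,0,1],
  [0,0,1,0,0,0,1],
  [0,0,0,0,0,0,1],
])

```text
clock: 20.38
ee_pos: [0.5664, -0.0072, 0.0868]
tcp_rot: [3.067, -0.68, -0.001]
ft_force: [-1.0, 1.2, -3.1]
width: 0.242
```

Call:
send_rows([
  [0,0,0.8,0,0,0,1],
  [0,0,0.8,0,0,0,1],
  [0,0,0.6,0,0,0,1],
  [0,0,0,0,0,0,1],
  [0,0,0,0,0,0,1],
])

```text
clock: 20.8
ee_pos: [0.5667, -0.0072, 0.085]
tcp_rot: [3.067, -0.68, -0.0]
ft_force: [0.4, 0.3, -4.2]
width: 0.241
```

Run:
```python
from h import *
plan((566.8,-7.0,82),-24.95,5);print(state()["moment"].round(2))
```

```text
t20.80 now [566.7  -7.2  85. ] yaw -24.99 tilt 0.00 w 0.241 F [ 0.4  0.3 -4.2] | row x5: [ 0.01 -0.05  0.6 ] turn -0.01
[-0.03  0.01  0.  ]
```

Call:
send_rows([
  [0,0,0.6,0,0,0,1],
  [0,0,0.6,0,0,0,1],
  [0,0,0.4,0,0,0,1],
  [0,0,0,0,0,0,1],
  [0,0,0,0,0,0,1],
])

```text
clock: 21.22
ee_pos: [0.5667, -0.0072, 0.0834]
tcp_rot: [3.067, -0.68, -0.0]
ft_force: [-0.2, -0.5, -3.2]
width: 0.245
```

Call:
send_rows([
  [0,0,0.4,0,0,0,1],
  [0,0,0.4,0,0,0,1],
  [0,0,0,0,0,0,1],
  [0,0,0,0,0,0,1],
  [0,0,0,0,0,0,1],
])

```text
clock: 21.63
ee_pos: [0.5667, -0.0072, 0.083]
tcp_rot: [-3.067, 0.68, -0.0]
ft_force: [-2.2, -0.7, 0.1]
width: 0.241
```

Call:
send_rows([
  [0,0,0.4,0,0,0,1],
  [0,0,0.4,0,0,0,1],
  [0,0,0.4,0,0,0,1],
  [0,0,0,0,0,0,1],
  [0,0,0,0,0,0,1],
])

```text
clock: 22.05
ee_pos: [0.5667, -0.0072, 0.083]
tcp_rot: [3.067, -0.68, -0.001]
ft_force: [-6.5, 0.5, 8.1]
width: 0.242
```

Run:
```python
from h import *
for i in range(3):
    plan((566.8,-7.0,82),-24.95,5);c=grab("wrist")
print(state()["moment"].round(2));held(c)
P=cloud(c);u=P.reshape(-1,3)*1000
k=(np.abs(u[:,:2]-[567,-7])<70).all(1)&(np.abs(u[:,2]-79)<4);print("bridge top z",np.percentile(u[k,2],[10,50,90]).round(1))
cv2.imwrite("pics/w7.png",cv2.resize(c["color"],(640,480)))
s=grab("scene");cv2.imwrite("pics/s7.png",cv2.resize(s["color"][180:330,180:380],(800,600),interpolation=cv2.INTER_CUBIC))
```

```text
t22.05 now [566.7  -7.2  83. ] yaw -24.99 tilt 0.02 w 0.242 F [-6.5  0.5  8.1] | row x5: [-0.01 -0.05  0.2 ] turn -0.01
t22.10 now [566.8  -7.2  83. ] yaw -24.99 tilt 0.02 w 0.246 F [-7.2  0.9  8.3] | row x5: [-0.01 -0.05  0.2 ] turn -0.01
t22.15 now [566.7  -7.3  83. ] yaw -24.99 tilt 0.02 w 0.239 F [-7.4  0.6  6.9] | row x5: [-0.01 -0.05  0.2 ] turn -0.01
[0.02 0.97 0.06]
held 15955 tilt deg [0.06 0.01] z0 4.3 [-0.1 -0.9] [100.7 106.6] 0.11491477489471436
bridge top z [77.9 78.7 79.5]
```

View pics/w7.png

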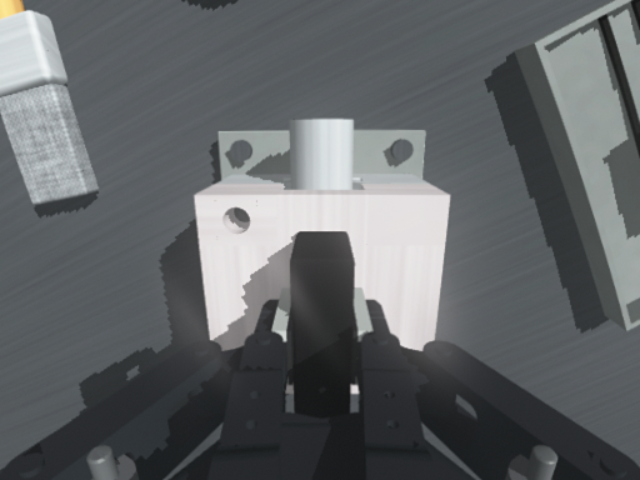

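View pics/s7.png

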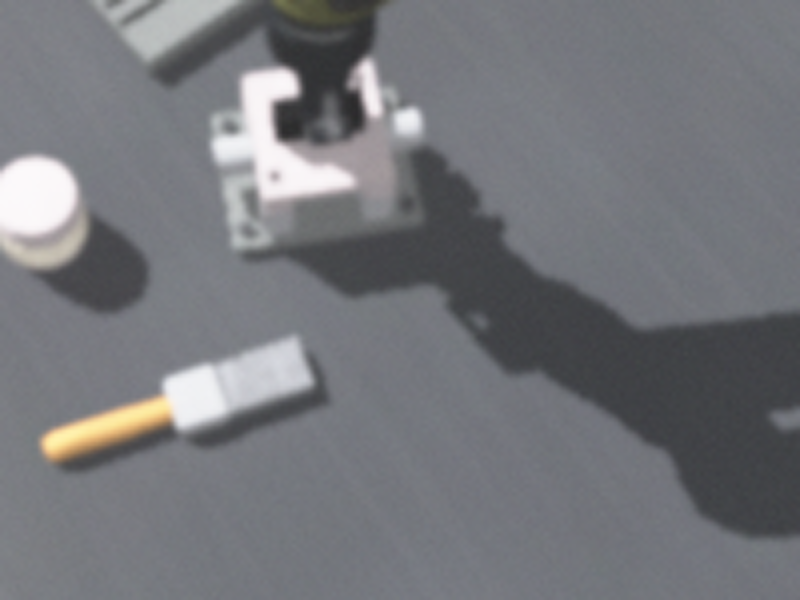

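Both views show the cap down on the jig with the tube's ends out on both sides (scene crop (232,152) and (408,125)). Bridge top is 78.7 mm, which equals saddle 49.7 + 29. Next I add press force and ease off the side load.

Call:
send_rows([
  [-0.4,-0.2,0.4,0,0,0,1],
  [0,0,0.4,0,0,0,1],
  [0,0,0,0,0,0,1],
  [0,0,0,0,0,0,1],
  [0,0,0,0,0,0,1],
])

```text
clock: 22.67
ee_pos: [0.5668, -0.0072, 0.083]
tcp_rot: [3.067, -0.679, 0.0]
ft_force: [-8.1, -0.7, 11.3]
width: 0.241
```

Run:
```python
from h import *
plan((566.8,-7.0,82),-24.95,5);print(state()["moment"].round(2))
```

```text
t22.67 now [566.8  -7.2  83. ] yaw -24.99 tilt 0.04 w 0.241 F [-8.1 -0.7 11.3] | row x5: [-0.02 -0.04  0.2 ] turn -0.01
[-0.02  1.24  0.03]
```

Call:
send_rows([
  [-0.5,-0.2,0.4,0,0,0,1],
  [-0.3,-0.2,0.4,0,0,0,1],
  [0,0,0.4,0,0,0,1],
  [0,0,0,0,0,0,1],
  [0,0,0,0,0,0,1],
])

```text
clock: 23.08
ee_pos: [0.5668, -0.0072, 0.0829]
tcp_rot: [3.066, -0.679, 0.003]
ft_force: [-9.9, -2.7, 15.0]
width: 0.24
```

Call:
send_rows([
  [0,0,0,0,0,0,1],
  [0,0,0,0,0,0,1],
  [0,0,0,0,0,0,1],
  [0,0,0,0,0,0,1],
  [0,0,0,0,0,0,1],
])

```text
clock: 23.5
ee_pos: [0.5668, -0.0073, 0.083]
tcp_rot: [3.066, -0.679, 0.003]
ft_force: [-9.5, -2.6, 15.3]
width: 0.239
```

Call:
send_rows([
  [-0.6,0,0.3,0,0,0,1],
  [-0.6,0,0,0,0,0,1],
  [0,0,0,0,0,0,1],
  [0,0,0,0,0,0,1],
  [0,0,0,0,0,0,1],
])

```text
clock: 23.92
ee_pos: [0.5668, -0.0072, 0.083]
tcp_rot: [3.065, -0.679, 0.007]
ft_force: [-6.3, -4.9, 13.0]
width: 0.244
```

Run:
```python
from h import *
plan((566.8,-7.0,82),-24.95,5);print(state()["moment"].round(2))
```

```text
t23.92 now [566.8  -7.2  83. ] yaw -24.99 tilt 0.29 w 0.244 F [-6.3 -4.9 13. ] | row x5: [-0.03 -0.04  0.19] turn -0.01
[-0.46  1.07 -0.03]
```

Call:
send_rows([
  [0.5,0.5,0.3,0,0,0,1],
  [0.4,0.4,0.2,0,0,0,1],
  [0,0,0,0,0,0,1],
  [0,0,0,0,0,0,1],
  [0,0,0,0,0,0,1],
])

```text
clock: 24.33
ee_pos: [0.5668, -0.0073, 0.0829]
tcp_rot: [3.067, -0.68, 0.004]
ft_force: [-9.6, -0.6, 18.4]
width: 0.242
```

Run:
```python
from h import *
plan((566.8,-7.0,82),-24.95,5);print(state()["moment"].round(2))
c=grab("wrist");held(c)
u=cloud(c).reshape(-1,3)*1000
q=(u[:,:2]-[566.8,-7])@R.from_euler("z",25,degrees=True).as_matrix()[:2,:2].T
for y in(-40,40):
    for x in(20,44):
        k=(np.abs(q-[x,y])<6).all(1)&(np.abs(u[:,2]-79)<5);print(x,y,k.sum(),np.median(u[k,2]).round(2) if k.any() else "")
```

```text
t24.33 now [566.8  -7.3  82.9] yaw -24.99 tilt 0.16 w 0.242 F [-9.6 -0.6 18.4] | row x5: [-0.03 -0.05  0.19] turn -0.01
[0.05 1.55 0.01]
held 15948 tilt deg [ 0.24 -0.03] z0 4.3 [-0.  -0.7] [106.5 100.2] 89.98151397705078
20 -40 446 78.7
44 -40 531 78.67
20 40 447 78.64
44 40 378 78.57
```

Call:
send_rows([
  [0,0,0,0,0,0,1],
  [0,0,0,0,0,0,1],
  [0,0,0,0,0,0,1],
  [0,0,0,0,0,0,1],
  [0,0,0,0,0,0,1],
])

```text
clock: 24.8
ee_pos: [0.5668, -0.0072, 0.0829]
tcp_rot: [3.067, -0.68, 0.004]
ft_force: [-9.4, -0.7, 17.5]
width: 0.243
```

Run:
```python
from h import *
s=state();print(s["clock"],s["ft_force"].round(1),s["ee_pos"].round(4))
if 15<s["ft_force"][2]<20.5: print(job_done())
```

```text
24.8 [-9.4 -0.7 17.5] [ 0.5668 -0.0072  0.0829]
the job is handed in; nothing more can be done
None
```

I laid the long steel tube from the tray in the jig's V saddles, released it, then fitted the top half over the dowels. I handed the job in at 24.8 s, still holding it down.

- **Tube:** after release it measured centred on the jig to within about 0.5 mm, with its top at 64.5 mm (expected 65).
- **Top half:** its bridge top measured 78.6–78.7 mm at the four spots I checked, all on the half the wrist camera can see. That matches the measured saddle height of 49.7 plus 29 mm. The tool height at contact (83.0 mm) also matched the prediction for fully home.
- **Press:** the downward force held steady at about 17.5 N.

**What disagreed:**
- The top and wrist cameras differed by about 3–4 mm along x. I used the wrist camera, and the fit went on without resistance.
- A side load of about 9 N along x remained. Trying to ease it only moved the load to y and lowered the press force, so I partly undid it.
- The tool is tilted about 0.2°, though the bridge itself reads level.

The offcut, tin and brush were not touched; I last saw the tin and brush in place in the final scene picture, and the offcut just before fitting the top half.

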